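# Close two instrument housings with their matching lids

### The arm

A 7-joint arm with a two-finger parallel gripper is mounted at the origin on a cart in front of the work surface, level with it; the furniture and walls round the work are solid. World frame = base frame: x ahead of the robot, y to its left, z up, the work surface at z = 0. Lengths are in m, angles in rad, forces in N, time in s.
With the tool pointing down it reaches from about 0.425 to 0.925 m from the base axis. Payload 6.8 kg.
Tool frame: the origin (TCP) lies midway between the tips of the shut fingers; the grasp point (between the pads) lies 19 mm behind it; z points along the fingers, y is the direction in which the jaws open and shut (so a half turn about z gives the same grasp; the last joint's range is limited). The gripper opens to 85 mm and grips with 20 to 120 N. Pads are 22 mm wide; open, the fingers measure 114 mm over their backs; the gripper's body (76 mm by 85 mm) begins 54 mm behind the grasp point. The pads swing forward as they close: fully open they stand 13 mm farther back than shut.
Start: joints at [-1.276, 0.477, 0.022, 1.555, -0.011, 1.109, -0.083], TCP at [0.265, 0.621, 0.231] pointing down, gripper open.
Joint ranges: [-2.96, 2.96], [-0.34, 2.1], [-1.41, 1.46], [0.24, 2.44], [-1.37, 4.51], [0.17, 1.92], [-2.96, 2.96]. Speed limits (rad/s): [2.39, 2.39, 3.14, 3.14, 3.14, 3.14, 3.14].

### API

Orientations are given as a unit quaternion [w, x, y, z].
In Python, from station import status, eyes, workorder gives the robot as it stands. The module is installed in compiled form; this text tells all that it offers.
- The arm moves only by the shell command python3 -m jog 'ROWS' [FORCE]. ROWS is text: rows parted by semicolons, each of 7 numbers parted by spaces: the shift along the tool's x, y, z in m, then the turn, a rotation vector about the tool's x, y, z in degrees, then the finger opening in m, from 0 to 0.0854. In form: dx dy dz rx ry rz jaw; .... A call has 1 to 5 rows; each row is the pose to reach, as a shift and turn from the pose commanded when the call began, along the tool's axes at that moment; what a row does not reach only later rows make up. A row lasts 1/10 s, in which the tool goes at most 50 mm and 8.59 degrees, less where a joint would pass 70% of its speed; a pose out of reach is approached as far as the arm can. A call with a gripper value outside its range is refused whole. The fingers move at their own pace and stop on an object; FORCE is the grip in N (left out, the last holds). Time passes only in rows, so rows that repeat a pose let the fingers close. It gives the time, the measured TCP pose, the force and the opening at its end, in the units of the state.
- status.get_obs(): the state, without advancing time (a new reading comes with each control period).
- eyes.read_camera(name): name is "side" or "top"; returns a dict with "image" (480x640x3 uint8, red, green, blue), "intrinsics" (3x3 intrinsics, pixels), "k1" (the pictures are not rectified: a ray, as slopes to the right and down, at radius r is drawn at 1 + k1 r^2 times it, then the intrinsics apply), "position" and "orientation" of the camera in the world. Camera axes: x right, y up, looking along -z (the intrinsics and any distortion apply to the point x, -y, -z); pixel columns grow to the right and rows downward; lengths in m; the calibration is good to about 2 mm. A picture is of the moment at which its call begins. There is no depth.
- workorder.hand_in(): hands the job in, once; it reports no verdict.
The state is a dict: "t": time; "q": joint angles; "joint_vel": joint speeds; "joint_torque": joint torques, N m; "eef_pos": TCP position; "tool_rot": TCP orientation; "contact_force": force on the tool from outside, world axes, zero at the start; "torque": the same for the moment, N m; "gripper_width": opening from 0.0 (shut) to 1.0 (fully open).
Only numpy, scipy, OpenCV 4.12 (cv2) and the standard library are available. Lean on these libraries where they do the work, as an engineer would, in place of code of your own. Each camera call takes 0.05 s, during which the arm holds its last target.

### The job

Two open grey metal housings stand on the worktop among three loose lids. Close each housing with the lid whose outline matches it, seated flush all round with its lip inside the rim and let go. Leave the housings standing where they are, and leave the odd, smallest lid and the other things alone.

Things in the scene. Friction and masses are not known exactly. Their poses are not given: they have to be found in the camera images.
- housing_oblong: Open grey-painted metal housing, oblong, outline 72 (x) x 120 (y) mm, 45 mm high. Origin: centre of its underside, z up, y along the long side. The cavity is open upwards, 4 mm walls, rim 45 mm above the origin; inside is a circuit board fixed to the floor, well below the lid. A blanked black cable entry sticks out 9 mm from the middle of its +x side. About 0.6 kg, loose on rubber feet.
- housing_square: Open grey-painted metal housing, square, outline 88 x 88 mm, 45 mm high. Origin: centre of its underside, z up, y along the two sides without a cable entry. The cavity is open upwards, 4 mm walls, rim 45 mm above the origin; inside is a circuit board fixed to the floor, well below the lid. A blanked black cable entry sticks out 9 mm from the middle of its +x side. About 0.6 kg, loose on rubber feet.
- lid_oblong: Grey-painted metal lid, right way up, 72 (x) x 120 (y) mm, 0.15 kg. Origin: centre of the underside, z up. From there: lip 0-6 mm (inset 6 mm all round), plate 6-11 mm, black bridge handle: bar 12 mm wide (x), 60 long (y), 21-35 mm high, centred, feet at its ends. Fits the oblong housing either way round, 2 mm play per side; seated, origin centred 39 mm above the housing's.
- lid_square: Grey-painted metal lid, right way up, 88 x 88 mm, 0.15 kg. Origin: centre of the underside, z up. From there: lip 0-6 mm (inset 6 mm all round), plate 6-11 mm, black bridge handle: bar 12 mm wide (x), 60 long (y), 21-35 mm high, centred, feet at its ends. Fits the square housing in any quarter turn, 2 mm play per side; seated, origin centred 39 mm above the housing's.
- lid_odd: Grey-painted metal lid, right way up, 58 (x) x 92 (y) mm, 0.15 kg. Origin: centre of the underside, z up. From there: lip 0-6 mm (inset 6 mm all round), plate 6-11 mm, black bridge handle: bar 12 mm wide (x), 60 long (y), 21-35 mm high, centred, feet at its ends. The odd lid: smaller than both others and fits neither housing. It stays where it lies.
- driver: Bystander: a blue screwdriver, 160 x 18 x 17 mm, lying between the two housings, length along its x; origin at the centre of its underside.
- spool: Bystander: a spool of solder wire with black flanges, 53 mm diameter, 36 mm high, standing to the left of the housings; origin at the centre of its underside.
- mouse_red: Bystander: a red and black computer mouse, 102 x 62 x 39 mm, to the right of the housings; origin at the centre of its underside.

How it is judged:
By the outcome, as a careful person would: the job done as asked, in the order asked, and still so for the second after the job is handed in, with the robot touching nothing.
It also fails if it takes over 64 s, if anything falls off the work surface, if the arm or the gripper's body presses on something with over 40 N, if the wrist force passes 120 N, or if a joint passes its speed limit or range.

## Working session

There is one attempt and no reset: what is moved stays moved. The work goes in short steps, Python scripts to look and compute and a shell command to move; the robot and the scene stay as the last step left them, time stands still between calls to the robot, and variables do not carry over. Pictures are saved under pics/ and viewed, and the job is handed in when it is done.

```bash
mkdir -p pics; python3 - <<'E'
from station import status, eyes
import cv2
o=status.get_obs()
for k,v in o.items(): print(k,v)
for n in("top","side"):
    c=eyes.read_camera(n); print(n,c["intrinsics"],c["k1"],c["position"],c["orientation"])
    cv2.imwrite(f"pics/{n}0.png",c["image"][:,:,::-1])
E
```

```text
t 0.0
q [-1.27608035  0.47777823  0.02233586  1.55645562 -0.0114778   1.109298
 -0.08312003]
joint_vel [-0.00155326  0.00136029  0.0003795  -0.00034147 -0.00117972  0.00166953
 -0.00031946]
joint_torque [ 1.62850196e-03 -5.96453297e+01  1.60866302e+00 -2.81178224e+01
  1.24620119e-02  9.40742641e-03 -2.60567691e-05]
eef_pos [0.26439225 0.6204206  0.23033856]
tool_rot [-1.05972015e-04  2.00041691e-01  9.79786968e-01 -8.99275219e-04]
contact_force [ 0.3185332  -0.18599583 -0.04940968]
torque [0.05784802 0.00270523 0.01861621]
gripper_width 0.9986644009343236
top [[587.78823784   0.         328.71567423]
 [  0.         587.78823784 240.78679938]
 [  0.           0.           1.        ]] 0.018030892782318297 [ 0.24314478 -0.02102142  1.38620284] [ 0.70352125  0.07282839 -0.07231958 -0.70322383]
side [[566.25642359   0.         314.37688455]
 [  0.         566.25642359 242.34615326]
 [  0.           0.           1.        ]] -0.13586653957357503 [0.31379021 1.16923632 0.73742731] [-0.0633631  -0.04864651  0.49694412  0.8640979 ]
```

View pics/top0.png

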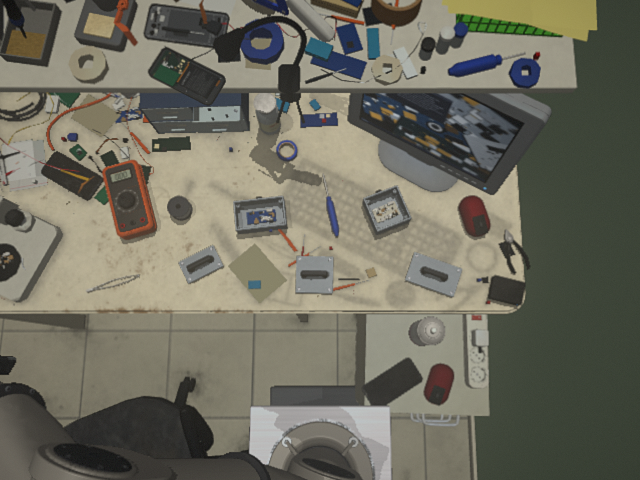

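View pics/side0.png

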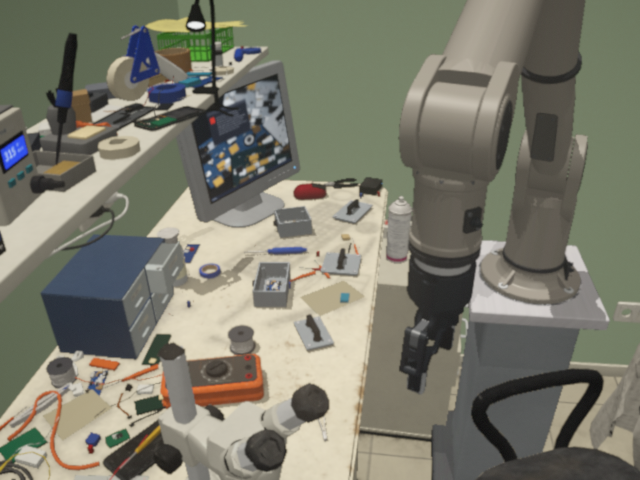

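The top view shows the oblong housing near (260,215), the square housing near (386,212), and the lids at (200,263), (314,274) and (434,274). Next I'll enlarge those areas and measure.

```bash
cat > h.py <<'E'
import numpy as np, cv2
from scipy.spatial.transform import Rotation as R
from station import status, eyes
def cam(n): return eyes.read_camera(n)
def rot(c): 
    q=np.array(c["orientation"]); return R.from_quat(q[[1,2,3,0]]).as_matrix()
def rays(c,px):
    px=np.asarray(px,float).reshape(-1,2); K=c["intrinsics"]
    d=(px-[K[0,2],K[1,2]])/[K[0,0],K[1,1]]
    u=d.copy()
    for _ in range(10): u=d/(1+c["k1"]*(u**2).sum(1,keepdims=True))
    return np.c_[u[:,0],-u[:,1],-np.ones(len(u))]@rot(c).T
def plane(c,px,z):
    r=rays(c,px);p=np.array(c["position"]); return p+r*((z-p[2])/r[:,2])[:,None]
def proj(c,P):
    P=(np.atleast_2d(P)-c["position"])@rot(c); u=np.c_[P[:,0],-P[:,1]]/-P[:,2:3]
    u=u*(1+c["k1"]*(u**2).sum(1,keepdims=True)); K=c["intrinsics"]
    return u*[K[0,0],K[1,1]]+[K[0,2],K[1,2]]
def crop(c,x0,y0,x1,y1,s,f):
    im=cv2.resize(c["image"][y0:y1,x0:x1,::-1],None,fx=s,fy=s,interpolation=cv2.INTER_CUBIC); cv2.imwrite(f,im)
E
python3 - <<'E'
from h import *
c=cam("top"); crop(c,170,180,470,300,2.66,"pics/t1.png")
s=cam("side"); crop(s,230,180,400,360,3,"pics/s1.png")
E
```

```text
(no output)
```

View pics/t1.png

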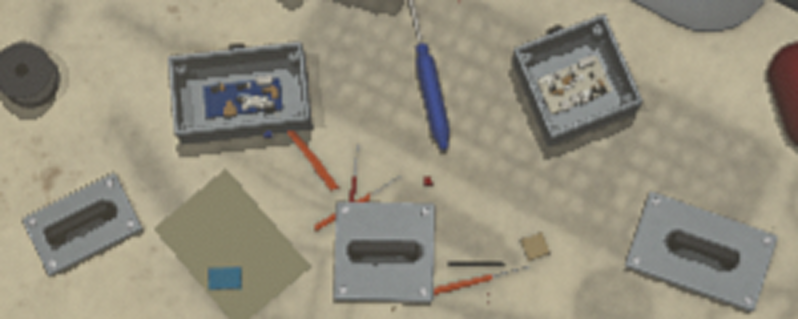

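View pics/s1.png

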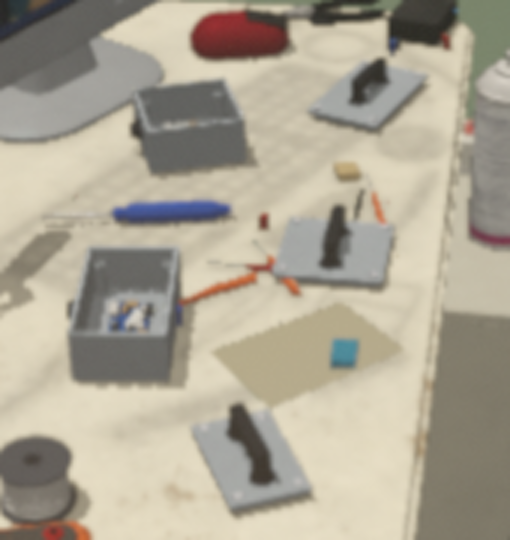

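```bash
cat >> h.py <<'E'
def ortho(c,cx,cy,half,z,res=0.0005):
    "metric picture at height z: column -> -y, row -> -x"
    n=int(2*half/res); v,u=np.mgrid[0:n,0:n]
    P=np.c_[(cx+half-v.ravel()*res),(cy+half-u.ravel()*res),np.full(n*n,z)]
    m=proj(c,P).astype(np.float32).reshape(n,n,2)
    return cv2.remap(c["image"],m[...,0],m[...,1],cv2.INTER_CUBIC)[:,:,::-1].copy()
def o2w(px,cx,cy,half,res=0.0005):
    px=np.asarray(px,float).reshape(-1,2); return np.c_[cx+half-px[:,1]*res,cy+half-px[:,0]*res]
E
python3 - <<'E'
from h import *
c=cam("top")
px={"ho":(260,215),"hs":(386,212),"odd":(200,263),"lm":(314,274),"lr":(434,274)}
tiles=[]
for n,p in px.items():
    z=.045 if n[0]=='h' else .011
    w=plane(c,p,z)[0]; cx,cy=np.round(w[:2],3)
    im=ortho(c,cx,cy,.085,z); 
    b,g,r=[im[...,i].astype(int) for i in range(3)]
    if n[0]=='h': m=((b-r>-4)&(g>95))
    else: m=((b-r>-4)&(g>95))
    m=m.astype(np.uint8)*255
    m=cv2.morphologyEx(m,cv2.MORPH_OPEN,np.ones((5,5)))
    cs,_=cv2.findContours(m,cv2.RETR_EXTERNAL,cv2.CHAIN_APPROX_NONE)
    k=max(cs,key=cv2.contourArea); rr=cv2.minAreaRect(k)
    print(n,cx,cy,"centre",o2w(rr[0],cx,cy,.085)[0].round(4),"size mm",np.array(rr[1])*.5,"ang",rr[2])
    cv2.drawContours(im,[cv2.boxPoints(rr).astype(int)],0,(0,0,255),1)
    tiles+=[im]
tiles.append(np.zeros_like(tiles[0]))
M=np.vstack([np.hstack(tiles[:3]),np.hstack(tiles[3:])])
cv2.imwrite("pics/o1.png",cv2.resize(M,(798,532)))
E
```

```text
ho 0.585 0.142 centre [0.5899 0.1426] size mm [ 71.13155365 119.74699402] ang 83.04703521728516
hs 0.592 -0.155 centre [ 0.6014 -0.1568] size mm [86.44937897 87.29679108] ang 68.34400939941406
odd 0.476 0.285 centre [0.474 0.284] size mm [56.79501343 90.75706482] ang 62.50716781616211
lm 0.45 0.015 centre [0.4495 0.0144] size mm [86.5636673  87.47196198] ang 0.4774538278579712
lr 0.45 -0.269 centre [ 0.45   -0.2668] size mm [118.91070557  71.6595459 ] ang 20.056095123291016
```

View pics/o1.png

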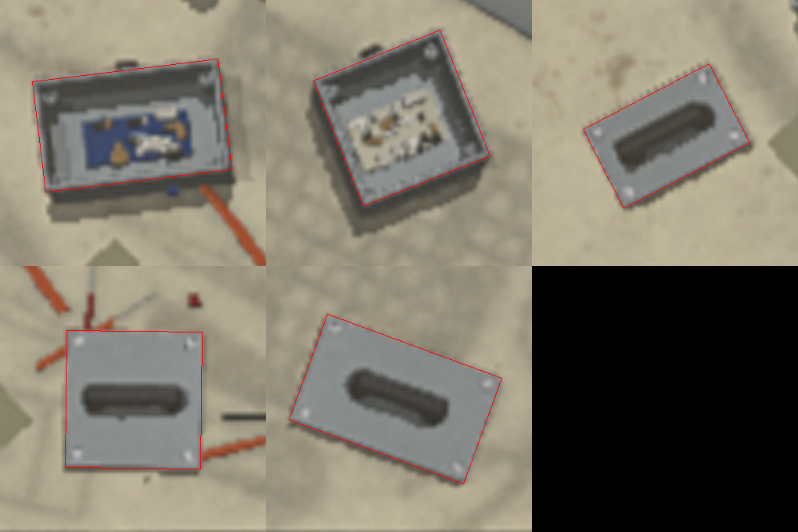

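Lids and housings measure within about 1 mm of their known sizes. The middle lid is the square one, the right lid the oblong, and the left one the odd lid. Before moving I'll cross-check with the side camera, check shelf clearance, and write a helper that works out the distance to go.

```bash
cat >> h.py <<'E'
def go(x,y,z,yaw):
    "print shift (tool axes) + turn rotvec deg to world pose, tool-x along yaw (mod 180)"
    o=status.get_obs(); q=np.array(o["tool_rot"]); T=R.from_quat(q[[1,2,3,0]])
    best=None
    for yy in (yaw,yaw+180):
        a=np.radians(yy); X=np.array([np.cos(a),np.sin(a),0]); Z=np.array([0,0,-1.]); 
        G=R.from_matrix(np.c_[X,np.cross(Z,X),Z]); d=(T.inv()*G).as_rotvec(degrees=True)
        if best is None or np.linalg.norm(d)<np.linalg.norm(best): best=d
    s=T.inv().apply(np.array([x,y,z])-o["eef_pos"])
    print("t %.2f"%o["t"],"pos",o["eef_pos"].round(4),"shift",s.round(4),"rot",best.round(2),"F",o["contact_force"].round(1),"w %.3f"%o["gripper_width"])
E
python3 - <<'E'
from h import *
c=cam("top"); s=cam("side")
# shelf corner triangulation
a=rays(c,(577,88))[0];b=rays(s,(268,50))[0]; A=np.c_[a,-b]
k=np.linalg.lstsq(A,np.array(s["position"])-c["position"],rcond=None)[0]
print("shelf",c["position"]+a*k[0],s["position"]+b*k[1])
print("shelf edge left",plane(c,(5,92),.45))
# predicted lid/housing rim corners drawn on side view
im=s["image"][:,:,::-1].copy(); im=cv2.resize(im,None,fx=4,fy=4,interpolation=cv2.INTER_CUBIC)
for cx,cy,yaw,w,l,z in [(.5899,.1426,6.95,.072,.12,.045),(.6014,-.1568,21.66,.088,.088,.045),(.4495,.0144,-.48,.088,.088,.011),(.45,-.2668,-20.06,.072,.12,.011)]:
    t=np.radians(yaw);M=np.array([[np.cos(t),-np.sin(t)],[np.sin(t),np.cos(t)]])
    P=np.array([[w,l],[w,-l],[-w,-l],[-w,l]])/2@M.T+[cx,cy]
    u=proj(s,np.c_[P,np.full(4,z)])
    cv2.polylines(im,[((u+.5)*4-.5).round().astype(int)],True,(0,0,255),1)
cv2.imwrite("pics/s2.png",im[780:1260,1040:1640])
go(.4495,.0144,.12,89.5)
E
```

```text
shelf [ 0.72248543 -0.46053631  0.41611146] [ 0.71747697 -0.46135937  0.41400959]
shelf edge left [[0.69761237 0.53229428 0.45      ]]
t 0.35 pos [0.2646 0.6209 0.2311] shift [-0.4079 -0.4854  0.1113] rot [-2.000e-02  1.000e-02  6.742e+01] F [ 0.3 -0.3  0.1] w 1.000
```

View pics/s2.png

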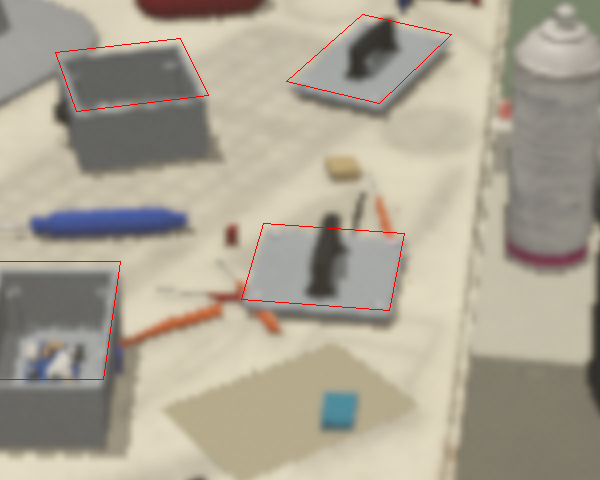

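Both views agree up to a constant 1–2 px side-camera offset, about 3 mm. The shelf edge is at x≈0.71, z≈0.415, which is clear of the work. Moving to the square lid.

```bash
python3 -m jog '-0.16 -0.19 0.02 0 0 27 0.05; -0.16 -0.19 0.02 0 0 27 0.05; -0.16 -0.19 0.02 0 0 27 0.05; -0.16 -0.19 0.02 0 0 27 0.05; -0.16 -0.19 0.02 0 0 27 0.05'; python3 -c "
from h import *
go(.4495,.0144,.12,89.5)"
```

```text
t: 0.85
eef_pos: [0.3377, 0.3815, 0.2113]
tool_rot: [0.0, 0.424, 0.906, 0.0]
contact_force: [1.6, 0.2, 0.1]
gripper_width: 0.584
t 0.85 pos [0.3377 0.3815 0.2113] shift [-0.3534 -0.1496  0.0912] rot [ 3.000e-02 -2.000e-02  4.038e+01] F [1.6 0.2 0.1] w 0.584
```

```bash
python3 -m jog '-0.22 -0.09 0.04 0 0 38 0.05; -0.22 -0.09 0.04 0 0 38 0.05; -0.22 -0.09 0.04 0 0 38 0.05; -0.22 -0.09 0.04 0 0 38 0.05; -0.22 -0.09 0.04 0 0 38 0.05'; python3 -c "
from h import *
go(.4495,.0144,.08,89.5)"
```

```text
t: 1.35
eef_pos: [0.4098, 0.1544, 0.1713]
tool_rot: [0.0, 0.697, 0.717, 0.0]
contact_force: [0.7, 0.2, -1.1]
gripper_width: 0.588
t 1.35 pos [0.4098 0.1544 0.1713] shift [-0.141   0.0359  0.0912] rot [ 0.03 -0.02  2.05] F [ 0.7  0.2 -1.1] w 0.588
```

```bash
python3 -m jog '-0.141 0.036 0.091 0 0 2 0.05; -0.141 0.036 0.091 0 0 2 0.05; -0.141 0.036 0.091 0 0 2 0.05; -0.141 0.036 0.091 0 0 2 0.05; -0.141 0.036 0.091 0 0 2 0.05'; python3 -c "
from h import *
go(.4495,.0144,.014,89.5)
c=cam('top'); crop(c,220,200,420,330,4,'pics/t2.png')
s=cam('side'); crop(s,290,200,400,310,5,'pics/s3.png')"
```

```text
t: 1.85
eef_pos: [0.4497, 0.014, 0.0791]
tool_rot: [-0.0, 0.71, 0.705, -0.001]
contact_force: [0.1, 0.2, 0.3]
gripper_width: 0.585
t 1.85 pos [0.4497 0.014  0.0791] shift [ 0.0005 -0.      0.0651] rot [-0.12  0.11  0.1 ] F [0.1 0.2 0.3] w 0.585
```

View pics/t2.png

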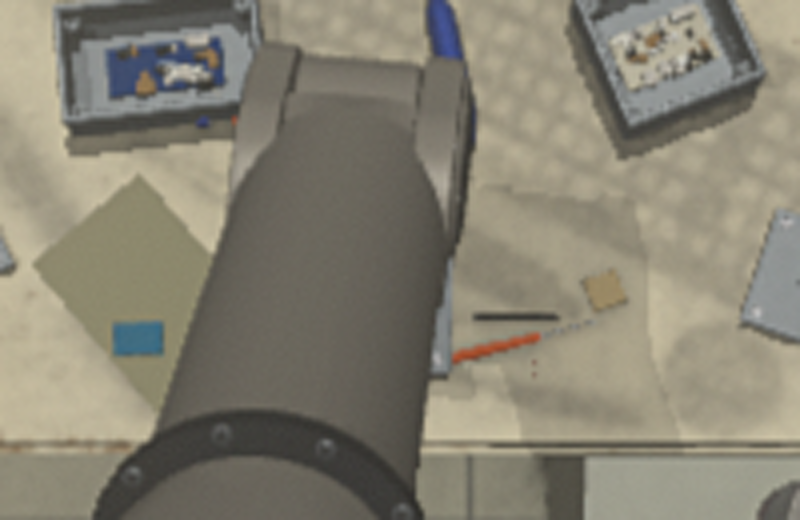

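View pics/s3.png

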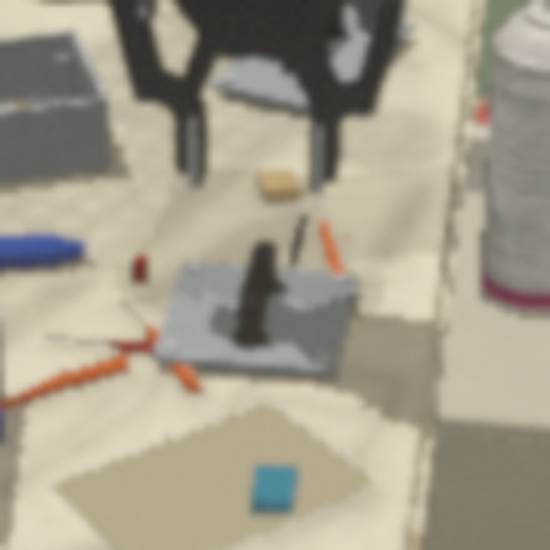

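The arm blocks the top view, but the side view shows the fingers straddling the bar. Descending.

```bash
python3 -m jog '0 0 0.03 0.1 0 0 0.05; 0 0 0.05 0.1 0 0 0.05; 0 0 0.06 0.1 0 0 0.05; 0 0 0.064 0.1 0 0 0.05; 0 0 0.064 0.1 0 0 0.05' 40; python3 -c "
from h import *
go(.4495,.0144,.014,89.5)
s=cam('side'); crop(s,290,200,400,310,5,'pics/s4.png')"
```

```text
t: 2.45
eef_pos: [0.4504, 0.018, 0.0166]
tool_rot: [-0.001, 0.707, 0.707, -0.0]
contact_force: [0.2, 0.5, -0.9]
gripper_width: 0.588
t 2.45 pos [0.4504 0.018  0.0166] shift [-0.0036 -0.0009  0.0026] rot [-0.08 -0.02  0.48] F [ 0.2  0.5 -0.9] w 0.588
```

View pics/s4.png

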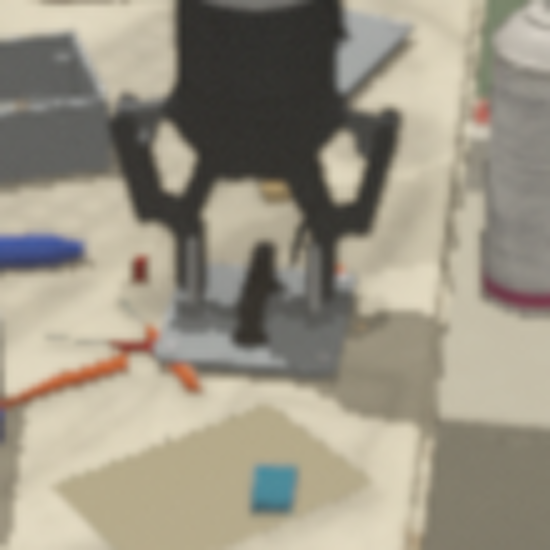

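```bash
python3 -m jog '-0.0036 -0.0009 0.0026 0 0 0.48 0.05; -0.0036 -0.0009 0.0026 0 0 0.48 0.05; -0.0036 -0.0009 0.0026 0 0 0.48 0.05'; python3 -c "
from h import *
go(.4495,.0144,.014,89.5)"
```

```text
t: 2.8
eef_pos: [0.4494, 0.0135, 0.014]
tool_rot: [-0.0, 0.711, 0.704, -0.0]
contact_force: [0.4, 0.4, -0.7]
gripper_width: 0.586
t 2.80 pos [0.4494 0.0135 0.014 ] shift [0.0009 0.0001 0.    ] rot [-0.07 -0.01 -0.08] F [ 0.4  0.4 -0.7] w 0.586
```

```bash
python3 -m jog '0 0 0 0 0 0 0.01; 0 0 0 0 0 0 0; 0 0 0 0 0 0 0; 0 0 0 0 0 0 0; 0 0 0 0 0 0 0' 50; python3 -m jog '0 0 0 0 0 0 0; 0 0 0 0 0 0 0; 0 0 0 0 0 0 0';python3 -c "
from h import *
go(.4495,.0144,.014,89.5)
s=cam('side'); crop(s,290,200,400,310,5,'pics/s5.png')"
```

```text
t: 3.3
eef_pos: [0.4494, 0.0138, 0.0139]
tool_rot: [-0.001, 0.711, 0.704, -0.0]
contact_force: [-1.7, -0.2, 4.4]
gripper_width: 0.127
t: 3.6
eef_pos: [0.4494, 0.0137, 0.0139]
tool_rot: [-0.001, 0.711, 0.704, -0.0]
contact_force: [-0.8, -0.0, 5.5]
gripper_width: 0.127
t 3.60 pos [0.4494 0.0137 0.0139] shift [ 0.0007  0.0001 -0.0001] rot [-0.09 -0.01 -0.07] F [-0.8 -0.   5.5] w 0.127
```

View pics/s5.png

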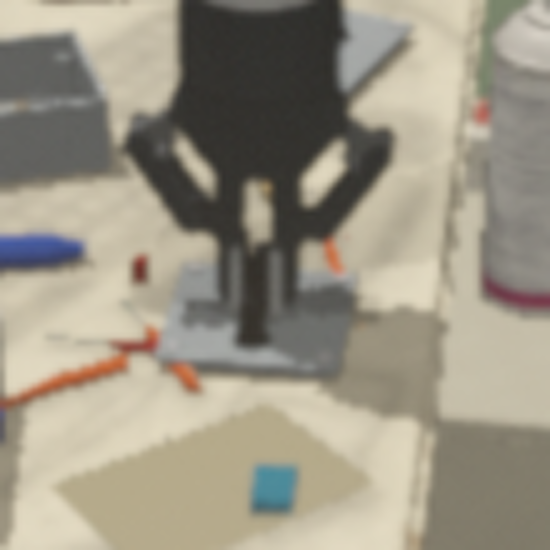

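Gripped, with no visible lid shift. Lifting straight up.

```bash
python3 -m jog '0 0 -0.01 0 0 0 0; 0 0 -0.03 0 0 0 0; 0 0 -0.06 0 0 0 0; 0 0 -0.09 0 0 0 0; 0 0 -0.11 0 0 0 0' 80; python3 -c "
from h import *
go(.6017,-.1575,.12,111.66)
s=cam('side'); crop(s,230,170,390,290,5,'pics/s6.png')"
```

```text
t: 4.15
eef_pos: [0.4497, 0.0135, 0.1257]
tool_rot: [-0.0, 0.711, 0.704, -0.0]
contact_force: [1.0, -0.4, -2.1]
gripper_width: 0.121
t 4.15 pos [0.4497 0.0135 0.1257] shift [-0.1695  0.1537  0.0056] rot [-2.000e-02 -2.000e-02 -2.224e+01] F [ 1.  -0.4 -2.1] w 0.121
```

View pics/s6.png

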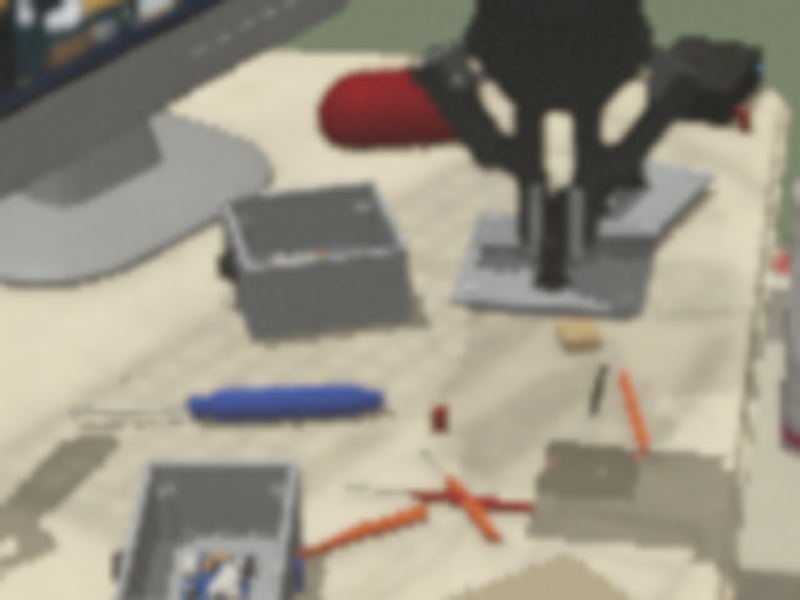

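```bash
python3 -m jog '-0.022 0.02 0 0 0 -3 0; -0.055 0.05 0 0 0 -7 0; -0.09 0.08 0 0 0 -12 0; -0.12 0.11 0 0 0 -17 0; -0.145 0.133 0 0 0 -20 0' && python3 -c "
from h import *
go(.6017,-.1575,.115,111.66)"
```

```text
t: 4.7
eef_pos: [0.582, -0.1347, 0.1232]
tool_rot: [-0.001, 0.577, 0.817, -0.001]
contact_force: [0.6, 0.1, -0.4]
gripper_width: 0.127
t 4.70 pos [ 0.582  -0.1347  0.1232] shift [-0.028   0.0109  0.0082] rot [-0.11 -0.01 -2.1 ] F [ 0.6  0.1 -0.4] w 0.127
```

```bash
python3 -m jog '-0.016 0.006 0.004 0 0 -1 0; -0.026 0.01 0.008 0 0 -2.1 0; -0.028 0.011 0.008 0 0 -2.1 0; -0.028 0.011 0.008 0 0 -2.1 0; -0.028 0.011 0.008 0 0 -2.1 0' && python3 -c "
from h import *
go(.6017,-.1575,.07,111.66)"
```

```text
t: 5.2
eef_pos: [0.6002, -0.1544, 0.1154]
tool_rot: [-0.001, 0.562, 0.827, -0.0]
contact_force: [1.0, -0.4, -0.9]
gripper_width: 0.121
t 5.20 pos [ 0.6002 -0.1544  0.1154] shift [-0.0035  0.0004  0.0454] rot [-0.12 -0.08 -0.1 ] F [ 1.  -0.4 -0.9] w 0.121
```

```bash
python3 -m jog '-0.002 0 0.02 0 0 0 0; -0.0035 0.0004 0.038 0 0 0 0; -0.0035 0.0004 0.0454 0 0 0 0; -0.0035 0.0004 0.0454 0 0 0 0; -0.0035 0.0004 0.0454 0 0 0 0' && python3 -c "
from h import *
go(.6017,-.1575,.07,111.66)
c=cam('top'); crop(c,320,130,470,242,5,'pics/t7.png')
s=cam('side'); crop(s,250,170,350,270,6,'pics/s7.png')"
```

```text
t: 5.7
eef_pos: [0.6025, -0.1582, 0.0707]
tool_rot: [-0.0, 0.562, 0.827, -0.0]
contact_force: [1.6, 0.3, -0.6]
gripper_width: 0.124
t 5.70 pos [ 0.6025 -0.1582  0.0707] shift [ 0.0009 -0.0005  0.0007] rot [-0.06 -0.03 -0.1 ] F [ 1.6  0.3 -0.6] w 0.124
```

View pics/s7.png

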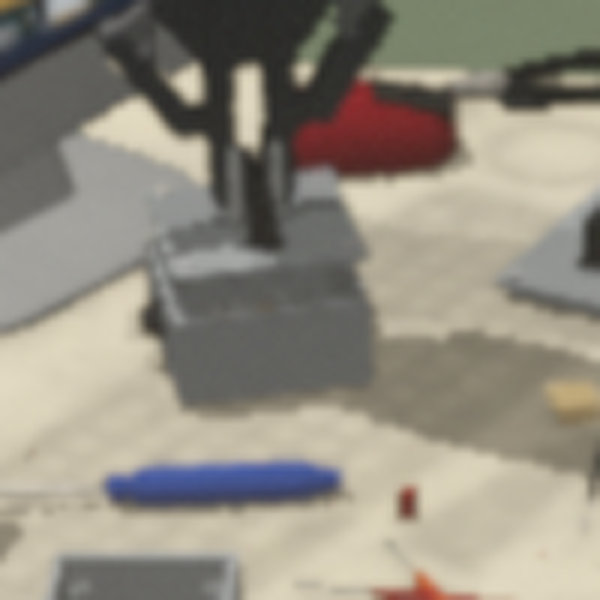

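View pics/t7.png

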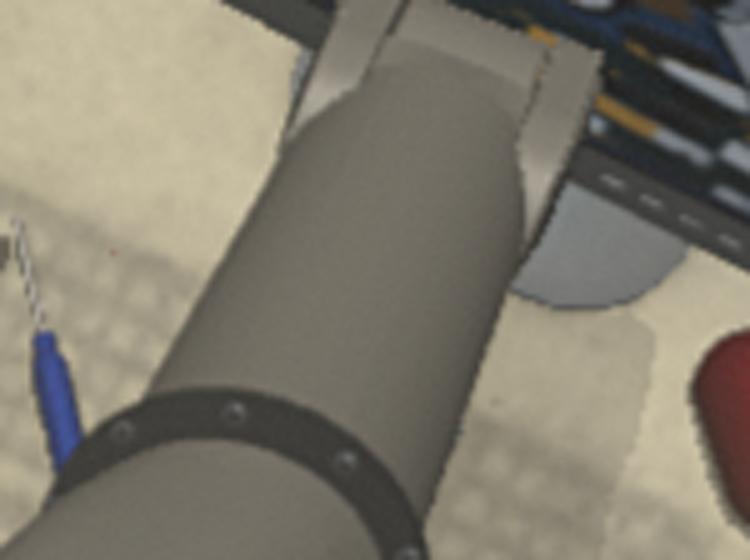

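```bash
cat >> h.py <<'E'
def overlay(s,boxes,x0,y0,x1,y1,k,f):
    im=cv2.resize(s["image"][:,:,::-1],None,fx=k,fy=k,interpolation=cv2.INTER_CUBIC)
    for cx,cy,yaw,w,l,z,col in boxes:
        t=np.radians(yaw);M=np.array([[np.cos(t),-np.sin(t)],[np.sin(t),np.cos(t)]])
        P=np.array([[w,l],[w,-l],[-w,-l],[-w,l]])/2@M.T+[cx,cy]
        u=proj(s,np.c_[P,np.full(4,z)])
        cv2.polylines(im,[((u+.5)*k-.5).round().astype(int)],True,col,1)
    cv2.imwrite(f,im[y0*k:y1*k,x0*k:x1*k])
def lidc(off,dz):
    "lid pose from the tool: off along tool x; plate top = tcp z - dz + .011"
    o=status.get_obs();q=np.array(o["tool_rot"]);X=R.from_quat(q[[1,2,3,0]]).apply([1,0,0])
    p=o["eef_pos"]+off*X; return p[0],p[1],np.degrees(np.arctan2(X[1],X[0]))-90,p[2]-dz
E
python3 -c "
from h import *
s=cam('side'); x,y,a,z=lidc(.0007,.0139); print(x,y,a,z)
overlay(s,[(.6014,-.1568,21.66,.088,.088,.045,(0,0,255)),(x,y,a,.088,.088,z+.011,(0,255,0)),(x,y,a,.088,.088,z+.006,(0,255,0))],262,185,322,245,10,'pics/s8.png')"
```

```text
0.6026200719230158 -0.15782379145487055 21.545267149533316 0.05709331517405809
```

View pics/s8.png

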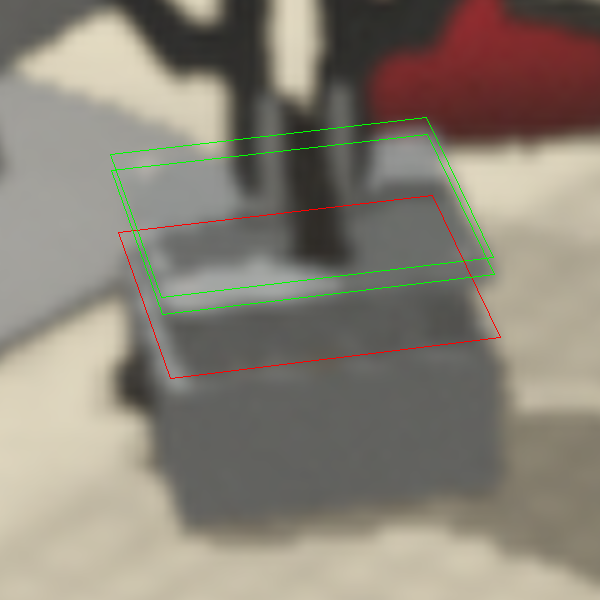

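```bash
python3 -c "
from h import *
a=cv2.imread('pics/side0.png')
s=cam('side'); b=s['image'][:,:,::-1]
def cr(im,x0,y0,w,h,k=10):
    g=cv2.cvtColor(im,cv2.COLOR_BGR2GRAY)[y0:y0+h,x0:x0+w].astype(float)
    g=np.clip((g-40)*1.5,0,255).astype(np.uint8)
    return cv2.resize(g,None,fx=k,fy=k,interpolation=cv2.INTER_CUBIC)
cv2.imwrite('pics/s9.png',np.hstack([cr(a,266,200,52,52,8)[:, :396],cr(b,266,192,50,52,8)]))
"
```

```text
(no output)
```

View pics/s9.png

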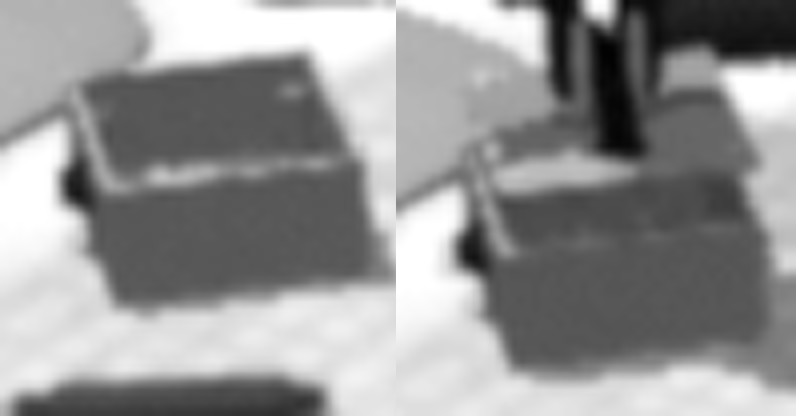

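```bash
cat >> h.py <<'E'
def edges(img,s,box,lo=.2,hi=.8,rng=4):
    "edge offset (px, outward +) of strongest gradients near each predicted edge"
    cx,cy,yaw,w,l,z=box
    g=cv2.GaussianBlur(img,(0,0),.6).astype(np.float32)
    t=np.radians(yaw);M=np.array([[np.cos(t),-np.sin(t)],[np.sin(t),np.cos(t)]])
    P=np.array([[w,l],[w,-l],[-w,-l],[-w,l]])/2@M.T+[cx,cy]
    u=proj(s,np.c_[P,np.full(4,z)]); cen=u.mean(0); out={}
    for i,nm in enumerate(["+x","-y","-x","+y"]):
        a,b=u[i],u[(i+1)%4]; d=(b-a)/np.linalg.norm(b-a); n=np.array([-d[1],d[0]])
        if n@((a+b)/2-cen)<0:n=-n
        k=np.arange(-rng,rng+.01,.1); f=np.linspace(lo,hi,40)
        pts=a+(b-a)*f[:,None,None]+n*k[None,:,None]; pts=pts.astype(np.float32)
        pr=cv2.remap(g,pts[...,0],pts[...,1],cv2.INTER_LINEAR).mean(0)
        gr=np.gradient(pr,.1,axis=0); mag=np.linalg.norm(gr,axis=1)*np.sign(gr.sum(1))
        pk=[j for j in range(1,len(k)-1) if abs(mag[j])>abs(mag[j-1]) and abs(mag[j])>=abs(mag[j+1]) and abs(mag[j])>6]
        print(nm,"n",n.round(2),[(round(float(k[j]),1),int(mag[j])) for j in pk])
E
python3 -c "
from h import *
a=cv2.imread('pics/side0.png'); s=cam('side'); b=s['image'][:,:,::-1].copy()
print('rim');edges(a,s,(.6014,-.1568,21.66,.088,.088,.045))
print('lid on table top');edges(a,s,(.4495,.0144,-.48,.088,.088,.011))
print('lid on table bottom of plate');edges(a,s,(.4495,.0144,-.48,.088,.088,.006))
x,y,yw,z=lidc(.0007,.0139)
print('lid hand top');edges(b,s,(x,y,yw,.088,.088,z+.011))
print('lid hand bot');edges(b,s,(x,y,yw,.088,.088,z+.006))
"
```

```text
rim
+x n [-0.94  0.34] [(-1.5, 34), (0.5, -17), (2.7, 32)]
-y n [-0.12 -0.99] [(-1.8, 63)]
-x n [ 0.9  -0.43] [(-1.8, 52)]
+y n [0.12 0.99] [(-1.4, 25), (-0.9, 31), (1.4, -32), (1.9, -30)]
lid on table top
+x n [-0.96 -0.28] [(-0.8, 13)]
-y n [ 0.07 -1.  ] [(-3.8, 9), (-3.6, 10), (-3.3, 10), (-2.7, 10), (-2.4, 10), (-1.8, 10), (-1.6, 9), (-1.3, 9), (-1.0, 8), (-0.4, 6), (1.9, 7), (2.2, 6), (3.1, 15), (3.3, 14), (3.7, 13)]
-x n [0.98 0.19] [(-0.1, -15), (2.1, 39)]
+y n [-0.07  1.  ] [(-3.4, 8), (-2.4, 20), (-2.2, 21), (-2.0, 21), (-1.5, 21), (1.3, -44), (1.5, -43)]
lid on table bottom of plate
+x n [-0.96 -0.28] [(-0.2, 12), (2.8, 10)]
-y n [ 0.07 -1.  ] [(-3.2, 7), (-2.4, 9), (-2.1, 9), (-1.9, 10), (-1.7, 10), (-0.7, 10), (-0.2, 10), (0.2, 10), (3.6, 6)]
-x n [0.98 0.18] [(-0.4, -16), (2.0, 43)]
+y n [-0.07  1.  ] [(-3.9, 21), (-3.6, 21), (-3.4, 21), (-0.3, -43), (2.5, 54), (2.7, 54)]
lid hand top
+x n [-0.94  0.34] [(-2.0, 10)]
-y n [-0.11 -0.99] [(-1.2, 6), (-0.9, 6), (-0.4, 6), (0.2, 6), (1.3, 8), (2.1, 13), (3.1, 14)]
-x n [ 0.9  -0.43] [(-0.6, 41), (-0.4, 40), (2.7, -8), (3.2, -10), (3.7, -11)]
+y n [0.12 0.99] [(-1.9, 24), (-1.3, 24), (1.7, -30)]
lid hand bot
+x n [-0.94  0.34] [(-2.6, 14)]
-y n [-0.11 -0.99] [(0.1, 6), (0.5, 6), (0.8, 7), (1.2, 6), (2.0, 6), (2.7, 7), (3.1, 9), (3.8, 13)]
-x n [ 0.9  -0.43] [(0.2, 49)]
+y n [0.12 0.99] [(-3.8, 24), (-3.5, 25), (-2.9, 24), (0.1, -30)]
```

```bash
python3 -m jog '0.0009 -0.0005 0.004 0 0 0 0; 0.0009 -0.0005 0.006 0 0 0 0; 0.0009 -0.0005 0.006 0 0 0 0; 0.0009 -0.0005 0.006 0 0 0 0' && python3 -c "
from h import *
go(.6017,-.1575,.0535,111.66)"
```

```text
t: 6.35
eef_pos: [0.6014, -0.1578, 0.0639]
tool_rot: [-0.001, 0.563, 0.827, -0.001]
contact_force: [-0.4, -0.5, -0.6]
gripper_width: 0.126
t 6.35 pos [ 0.6014 -0.1578  0.0639] shift [0.0002 0.0004 0.0104] rot [-0.11 -0.04 -0.12] F [-0.4 -0.5 -0.6] w 0.126
```

```bash
python3 -m jog '0.0002 0.0004 0.0025 0 0 0 0; 0.0002 0.0004 0.005 0 0 0 0; 0.0002 0.0004 0.007 0 0 0 0; 0.0002 0.0004 0.007 0 0 0 0' && python3 -c "
from h import *
go(.6017,-.1575,.0535,111.66)
s=cam('side');crop(s,255,180,330,255,8,'pics/s10.png')"
```

```text
t: 6.75
eef_pos: [0.6015, -0.1574, 0.0566]
tool_rot: [-0.001, 0.563, 0.827, -0.001]
contact_force: [-0.7, -1.1, -1.2]
gripper_width: 0.122
t 6.75 pos [ 0.6015 -0.1574  0.0566] shift [-0.0002  0.0002  0.0031] rot [-0.13 -0.06 -0.12] F [-0.7 -1.1 -1.2] w 0.122
```

View pics/s10.png

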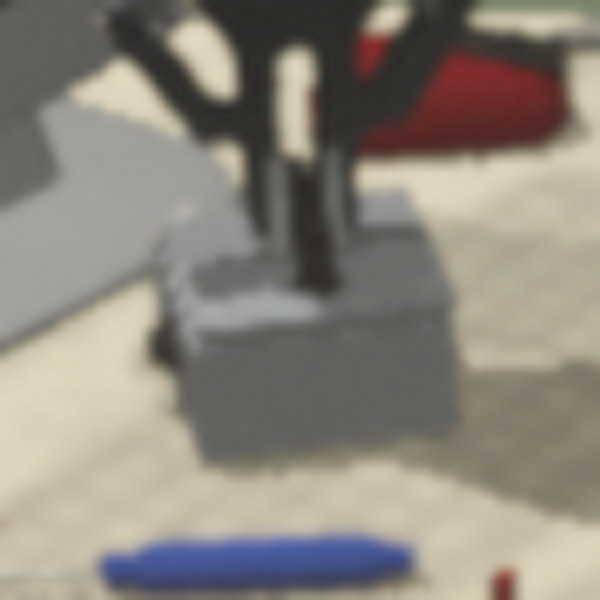

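The lip is now 2 mm below the rim with no contact force, so it's entering the cavity. Continuing down.

```bash
python3 -m jog '0 0 0.0012 0 0 0 0; 0 0 0.0024 0 0 0 0; 0 0 0.0034 0 0 0 0; 0 0 0.0034 0 0 0 0' && python3 -c "
from h import *
go(.6017,-.1575,.053,111.66)"
```

```text
t: 7.2
eef_pos: [0.6016, -0.1574, 0.0534]
tool_rot: [-0.001, 0.563, 0.827, -0.001]
contact_force: [0.2, -0.1, -1.1]
gripper_width: 0.118
t 7.20 pos [ 0.6016 -0.1574  0.0534] shift [-0.0001  0.      0.0004] rot [-0.11 -0.05 -0.12] F [ 0.2 -0.1 -1.1] w 0.118
```

```bash
python3 -m jog '0 0 0.0008 0 0 0 0; 0 0 0.0012 0 0 0 0; 0 0 0.0012 0 0 0 0' && python3 -c "
from h import *
go(.6017,-.1575,.053,111.66)"
```

```text
t: 7.5
eef_pos: [0.6018, -0.1575, 0.0531]
tool_rot: [-0.001, 0.562, 0.827, -0.0]
contact_force: [-2.2, 0.3, 4.4]
gripper_width: 0.125
t 7.50 pos [ 0.6018 -0.1575  0.0531] shift [ 0.     -0.0001  0.0001] rot [-0.08 -0.05 -0.12] F [-2.2  0.3  4.4] w 0.125
```

Contact came at the expected seating height. Releasing and rising.

```bash
python3 -m jog '0 0 0 0 0 0 0.03; 0 0 0 0 0 0 0.04; 0 0 0 0 0 0 0.045; 0 0 0 0 0 0 0.05; 0 0 0 0 0 0 0.05' && python3 -m jog '0 0 -0.01 0 0 0 0.05; 0 0 -0.03 0 0 0 0.05; 0 0 -0.06 0 0 0 0.05; 0 0 -0.09 0 0 0 0.05; 0 0 -0.11 0 0 0 0.05' && python3 -c "
from h import *
go(.45,-.2668,.12,69.94)
s=cam('side');crop(s,255,180,330,255,8,'pics/s11.png')"
```

```text
t: 8.0
eef_pos: [0.6018, -0.1575, 0.0523]
tool_rot: [-0.001, 0.563, 0.827, -0.001]
contact_force: [-1.0, -0.0, 1.1]
gripper_width: 0.588
t: 8.5
eef_pos: [0.6028, -0.1579, 0.1654]
tool_rot: [0.001, 0.563, 0.827, 0.0]
contact_force: [0.1, -0.3, 0.4]
gripper_width: 0.587
t 8.50 pos [ 0.6028 -0.1579  0.1654] shift [-0.0452 -0.1821  0.0453] rot [7.000e-02 3.000e-02 4.158e+01] F [ 0.1 -0.3  0.4] w 0.587
```

View pics/s11.png

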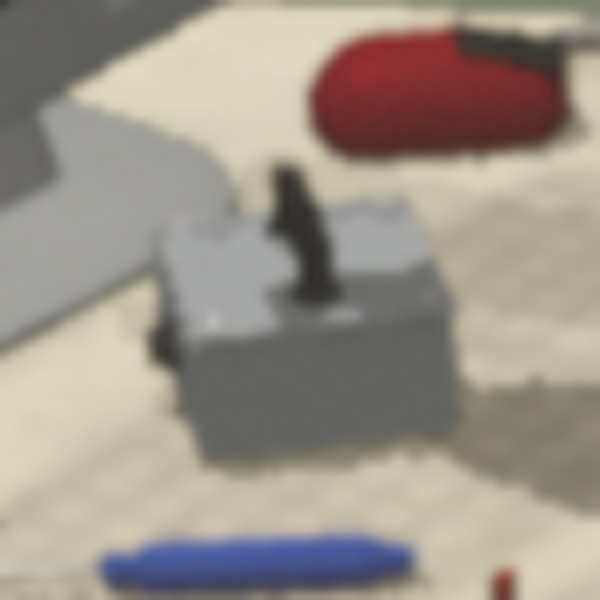

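The square lid sits flush and is released. Moving to the oblong lid: shift (-0.045, -0.182) with a turn of 41.6°.

```bash
python3 -m jog '-0.045 -0.182 0.02 0 0 41.6 0.05; -0.045 -0.182 0.02 0 0 41.6 0.05; -0.045 -0.182 0.03 0 0 41.6 0.05; -0.045 -0.182 0.045 0 0 41.6 0.05; -0.045 -0.182 0.045 0 0 41.6 0.05' && python3 -m jog '0 0 0 0 0 0 0.05; 0 0 0 0 0 0 0.05' && python3 -c "
from h import *
go(.45,-.2668,.07,69.94)"
```

```text
t: 9.05
eef_pos: [0.4421, -0.2692, 0.1164]
tool_rot: [-0.002, 0.824, 0.567, -0.003]
contact_force: [0.2, 0.1, 0.3]
gripper_width: 0.582
t: 9.25
eef_pos: [0.4502, -0.2659, 0.1183]
tool_rot: [-0.0, 0.818, 0.575, -0.0]
contact_force: [-0.9, 1.4, 0.2]
gripper_width: 0.584
t 9.25 pos [ 0.4502 -0.2659  0.1183] shift [-0.0009  0.0001  0.0483] rot [-0.02  0.02  0.26] F [-0.9  1.4  0.2] w 0.584
```

```bash
python3 -m jog '-0.001 0 0.03 0 0 0.2 0.05; -0.001 0 0.055 0 0 0.2 0.05; -0.001 0 0.075 0 0 0.2 0.05; -0.001 0 0.083 0 0 0.2 0.05; -0.001 0 0.083 0 0 0.2 0.05' && python3 -m jog '0 0 0 0 0 0 0.05; 0 0 0 0 0 0 0.05' && python3 -c "
from h import *
go(.45,-.2668,.014,69.94)
s=cam('side');crop(s,310,170,390,250,7,'pics/s12.png')"
```

```text
t: 9.75
eef_pos: [0.4491, -0.2664, 0.0343]
tool_rot: [-0.001, 0.82, 0.573, -0.001]
contact_force: [0.3, 0.4, 0.5]
gripper_width: 0.588
t: 9.95
eef_pos: [0.4496, -0.2674, 0.0358]
tool_rot: [0.0, 0.82, 0.572, -0.0]
contact_force: [1.3, 0.7, 0.4]
gripper_width: 0.586
t 9.95 pos [ 0.4496 -0.2674  0.0358] shift [0.0007 0.0002 0.0218] rot [ 0.02  0.03 -0.15] F [1.3 0.7 0.4] w 0.586
```

View pics/s12.png

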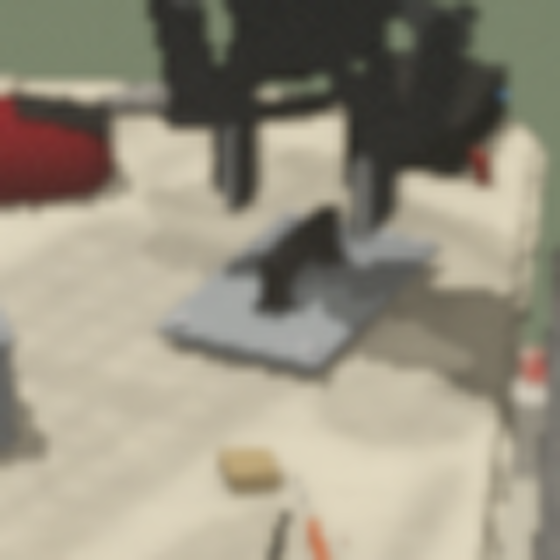

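The fingers are on either side of the bar. Final descent, then close.

```bash
python3 -m jog '0.0007 0 0.01 0 0 0 0.05; 0.0007 0 0.018 0 0 0 0.05; 0.0007 0 0.0215 0 0 0 0.05; 0.0007 0 0.0215 0 0 0 0.05; 0.0007 0 0.0215 0 0 0 0.05' && python3 -c "
from h import *
go(.45,-.2668,.014,69.94)"
```

```text
t: 10.5
eef_pos: [0.4487, -0.2665, 0.013]
tool_rot: [-0.001, 0.821, 0.572, -0.001]
contact_force: [-1.4, 0.0, -0.6]
gripper_width: 0.587
t 10.50 pos [ 0.4487 -0.2665  0.013 ] shift [ 0.0002  0.0014 -0.001 ] rot [-0.12  0.04 -0.21] F [-1.4  0.  -0.6] w 0.587
```

```bash
python3 -m jog '0.0002 0.001 -0.001 0 0 0 0.05; 0.0002 0.001 -0.001 0 0 0 0.03; 0.0002 0.001 -0.001 0 0 0 0; 0.0002 0.001 -0.001 0 0 0 0; 0.0002 0.001 -0.001 0 0 0 0' 50 && python3 -m jog '0 0 0 0 0 0 0; 0 0 0 0 0 0 0; 0 0 0 0 0 0 0' && python3 -c "
from h import *
go(.45,-.2668,.014,69.94)
s=cam('side');crop(s,310,170,390,250,7,'pics/s13.png')"
```

```text
t: 11.0
eef_pos: [0.4501, -0.2667, 0.0145]
tool_rot: [-0.0, 0.82, 0.572, -0.0]
contact_force: [-1.1, 0.4, 3.6]
gripper_width: 0.131
t: 11.3
eef_pos: [0.4501, -0.2667, 0.0145]
tool_rot: [-0.0, 0.82, 0.572, -0.001]
contact_force: [-1.5, 0.7, 6.5]
gripper_width: 0.128
t 11.30 pos [ 0.4501 -0.2667  0.0145] shift [-0.0001 -0.      0.0005] rot [-0.06  0.03 -0.2 ] F [-1.5  0.7  6.5] w 0.128
```

View pics/s13.png

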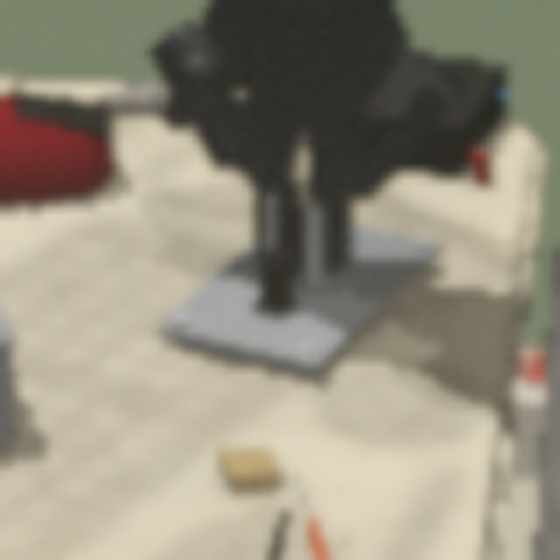

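```bash
python3 -m jog '0 0 -0.01 0 0 0 0; 0 0 -0.03 0 0 0 0; 0 0 -0.06 0 0 0 0; 0 0 -0.09 0 0 0 0; 0 0 -0.115 0 0 0 0' 80; python3 -c "
from h import *
go(.5899,.1426,.13,96.95)"
```

```text
t: 11.85
eef_pos: [0.4497, -0.2666, 0.1307]
tool_rot: [-0.001, 0.821, 0.572, -0.001]
contact_force: [0.9, -0.2, -2.5]
gripper_width: 0.119
t 11.85 pos [ 0.4497 -0.2666  0.1307] shift [ 4.324e-01 -1.030e-02  4.000e-04] rot [-1.100e-01  2.000e-02 -2.723e+01] F [ 0.9 -0.2 -2.5] w 0.119
```

```bash
python3 -m jog '0.025 0 0 0 0 -2 0; 0.06 0 0 0 0 -4 0; 0.105 -0.002 0 0 0 -7 0; 0.15 -0.003 0 0 0 -10 0; 0.195 -0.004 0 0 0 -13 0' && python3 -m jog '0.044 0.01 0 0 0 -3 0; 0.085 0.019 0 0 0 -6 0; 0.125 0.028 0 0 0 -9 0; 0.16 0.036 0 0 0 -11 0; 0.18 0.04 0 0 0 -13 0' && python3 -c "
from h import *
go(.5899,.1426,.12,96.95)"
```

```text
t: 12.35
eef_pos: [0.5136, -0.0807, 0.1294]
tool_rot: [-0.001, 0.75, 0.661, -0.001]
contact_force: [0.5, -0.5, -1.5]
gripper_width: 0.122
t: 12.85
eef_pos: [0.5765, 0.0949, 0.129]
tool_rot: [-0.001, 0.669, 0.743, -0.0]
contact_force: [-0.4, -0.6, -1.2]
gripper_width: 0.12
t 12.85 pos [0.5765 0.0949 0.129 ] shift [0.046  0.0184 0.009 ] rot [-0.1  -0.06 -0.9 ] F [-0.4 -0.6 -1.2] w 0.120
```

```bash
python3 -m jog '0.023 0.009 0.004 0 0 -0.5 0; 0.038 0.015 0.009 0 0 -0.9 0; 0.045 0.018 0.02 0 0 -0.9 0; 0.045 0.018 0.03 0 0 -0.9 0; 0.045 0.018 0.04 0 0 -0.9 0' && python3 -m jog '0 0 0 0 0 0 0; 0 0 0 0 0 0 0' && python3 -c "
from h import *
go(.5899,.1426,.065,96.95)"
```

```text
t: 13.35
eef_pos: [0.5889, 0.1361, 0.0876]
tool_rot: [-0.001, 0.666, 0.746, -0.002]
contact_force: [0.1, -0.5, -0.8]
gripper_width: 0.125
t: 13.55
eef_pos: [0.5893, 0.1363, 0.0886]
tool_rot: [-0.001, 0.666, 0.746, -0.001]
contact_force: [-0.3, 0.3, -1.7]
gripper_width: 0.118
t 13.55 pos [0.5893 0.1363 0.0886] shift [0.0062 0.0014 0.0236] rot [-0.15  0.03 -0.42] F [-0.3  0.3 -1.7] w 0.118
```

```bash
python3 -m jog '0.003 0.0007 0.008 0 0 -0.2 0; 0.006 0.0013 0.016 0 0 -0.4 0; 0.006 0.0013 0.023 0 0 -0.4 0; 0.006 0.0013 0.023 0 0 -0.4 0; 0.006 0.0013 0.023 0 0 -0.4 0' && python3 -c "
from h import *
go(.5899,.1426,.057,96.95)
s=cam('side');crop(s,240,225,310,310,7,'pics/s14.png')"
```

```text
t: 14.05
eef_pos: [0.59, 0.1438, 0.0657]
tool_rot: [-0.001, 0.662, 0.749, -0.001]
contact_force: [1.3, -0.7, -1.6]
gripper_width: 0.123
t 14.05 pos [0.59   0.1438 0.0657] shift [-0.0012 -0.0002  0.0087] rot [-0.13  0.    0.09] F [ 1.3 -0.7 -1.6] w 0.123
```

View pics/s14.png

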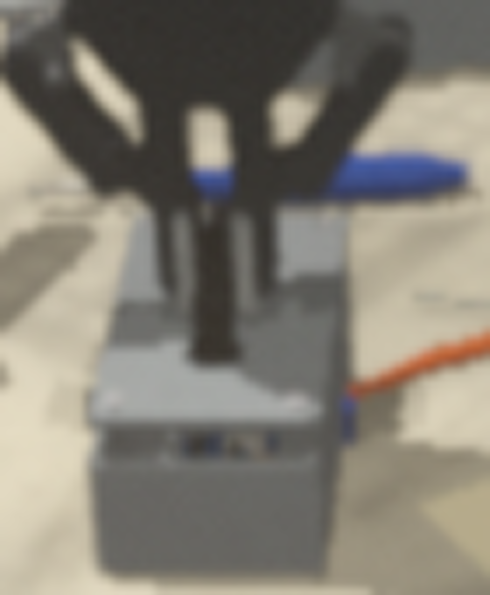

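The lid hovers squarely above the oblong housing, with left edges at crop x≈92 for both. Correcting 1 mm and lowering.

```bash
python3 -m jog '-0.001 0 0.002 0 0 0 0; -0.001 0 0.003 0 0 0 0; -0.001 0 0.003 0 0 0 0' && python3 -c "
from h import *
go(.5899,.1426,.057,96.95)"
```

```text
t: 14.4
eef_pos: [0.5902, 0.1428, 0.0629]
tool_rot: [-0.001, 0.662, 0.749, -0.001]
contact_force: [0.2, 0.4, -1.6]
gripper_width: 0.123
t 14.40 pos [0.5902 0.1428 0.0629] shift [-0.0002 -0.0003  0.0059] rot [-0.1  -0.01  0.08] F [ 0.2  0.4 -1.6] w 0.123
```

```bash
python3 -m jog '0 0 0.002 0 0 0 0; 0 -0.0003 0.004 0 0 0 0; 0 -0.0003 0.006 0 0 0 0; 0 -0.0003 0.006 0 0 0 0' && python3 -c "
from h import *
go(.5899,.1426,.0535,96.95)"
```

```text
t: 14.8
eef_pos: [0.5896, 0.1429, 0.0565]
tool_rot: [-0.001, 0.662, 0.749, -0.001]
contact_force: [-0.1, -0.3, -2.0]
gripper_width: 0.121
t 14.80 pos [0.5896 0.1429 0.0565] shift [-0.0003  0.0002  0.003 ] rot [-0.14 -0.01  0.09] F [-0.1 -0.3 -2. ] w 0.121
```

The lip is 3 mm below the rim with no contact, so I'm finishing the seating.

```bash
python3 -m jog '0 0 0.0015 0 0 0 0; 0 0 0.003 0 0 0 0; 0 0 0.0035 0 0 0 0; 0 0 0.004 0 0 0 0; 0 0 0.004 0 0 0 0' && python3 -c "
from h import *
go(.5899,.1426,.0535,96.95)"
```

```text
t: 15.3
eef_pos: [0.59, 0.1429, 0.0536]
tool_rot: [-0.001, 0.662, 0.749, -0.0]
contact_force: [-3.0, -0.5, 5.8]
gripper_width: 0.119
t 15.30 pos [0.59   0.1429 0.0536] shift [-0.0003 -0.0001  0.0001] rot [-0.1  -0.04  0.08] F [-3.  -0.5  5.8] w 0.119
```

```bash
python3 -m jog '0 0 0 0 0 0 0.03; 0 0 0 0 0 0 0.04; 0 0 0 0 0 0 0.045; 0 0 0 0 0 0 0.05; 0 0 0 0 0 0 0.05' && python3 -m jog '0 0 -0.01 0 0 0 0.05; 0 0 -0.03 0 0 0 0.05; 0 0 -0.06 0 0 0 0.05; 0 0 -0.09 0 0 0 0.05; 0 0 -0.12 0 0 0 0.05' && python3 -c "
from h import *
go(.33,.45,.25,150)"
```

```text
t: 15.8
eef_pos: [0.59, 0.1429, 0.0529]
tool_rot: [-0.001, 0.662, 0.749, -0.001]
contact_force: [-0.0, 0.5, 0.5]
gripper_width: 0.586
t: 16.3
eef_pos: [0.5901, 0.1427, 0.1748]
tool_rot: [-0.001, 0.662, 0.749, -0.0]
contact_force: [0.0, 0.5, -0.3]
gripper_width: 0.585
t 16.30 pos [0.5901 0.1427 0.1748] shift [ 0.3368 -0.2207 -0.0748] rot [-6.000e-02 -5.000e-02 -5.297e+01] F [ 0.   0.5 -0.3] w 0.585
```

Retreating to the left so the top camera can see everything.

```bash
python3 -m jog '0.17 -0.11 -0.06 0 0 -40 0.05; 0.17 -0.11 -0.06 0 0 -40 0.05; 0.17 -0.11 -0.06 0 0 -40 0.05; 0.17 -0.11 -0.06 0 0 -40 0.05; 0.17 -0.11 -0.06 0 0 -40 0.05' && python3 -c "
from h import *
go(.31,.52,.25,150)"
```

```text
t: 16.8
eef_pos: [0.4567, 0.3039, 0.2356]
tool_rot: [-0.001, 0.36, 0.933, 0.002]
contact_force: [0.5, 0.7, 0.4]
gripper_width: 0.581
t 16.80 pos [0.4567 0.3039 0.2356] shift [ 0.2539  0.0616 -0.0133] rot [  0.17  -0.19 -12.18] F [0.5 0.7 0.4] w 0.581
```

```bash
python3 -m jog '0.25 0.06 -0.013 0 0 -12 0.05; 0.25 0.06 -0.013 0 0 -12 0.05; 0.25 0.06 -0.013 0 0 -12 0.05; 0.25 0.06 -0.013 0 0 -12 0.05; 0.25 0.06 -0.013 0 0 -12 0.05' && python3 -m jog '0 0 0 0 0 0 0.05; 0 0 0 0 0 0 0.05; 0 0 0 0 0 0 0.05' && python3 - <<'E'
from h import *
c=cam("top"); s=cam("side"); tiles=[]
cv2.imwrite("pics/top_end.png",c["image"][:,:,::-1])
for n,cx,cy,z in [("ho",.585,.142,.05),("hs",.592,-.155,.05),("odd",.476,.285,.011)]:
    im=ortho(c,cx,cy,.085,z); b,g,r=[im[...,i].astype(int) for i in range(3)]
    m=((b-r>-4)&(g>95)).astype(np.uint8)*255; m=cv2.morphologyEx(m,cv2.MORPH_OPEN,np.ones((5,5)))
    k=max(cv2.findContours(m,cv2.RETR_EXTERNAL,cv2.CHAIN_APPROX_NONE)[0],key=cv2.contourArea); rr=cv2.minAreaRect(k)
    print(n,o2w(rr[0],cx,cy,.085)[0].round(4),np.array(rr[1])*.5,rr[2]); tiles.append(im)
S=[cv2.resize(s["image"][y:y+75,x:x+75,::-1],(340,340),interpolation=cv2.INTER_CUBIC) for x,y in((240,235),(255,180),(320,170))]
cv2.imwrite("pics/end.png",cv2.resize(np.vstack([np.hstack(tiles),np.hstack(S)]),(798,532)))
print(status.get_obs()["t"])
E
```

```text
t: 17.3
eef_pos: [0.3213, 0.5075, 0.2472]
tool_rot: [-0.001, 0.267, 0.964, 0.0]
contact_force: [0.1, -0.3, 0.3]
gripper_width: 0.585
t: 17.6
eef_pos: [0.3235, 0.505, 0.2464]
tool_rot: [-0.0, 0.268, 0.963, -0.0]
contact_force: [0.9, 0.8, 0.5]
gripper_width: 0.585
ho [0.5901 0.1419] [ 73.21224213 119.70787811] 82.83806610107422
hs [ 0.6011 -0.1561] [88.72122192 87.88353729] 68.39447784423828
odd [0.474 0.284] [56.82616043 90.7228241 ] 62.38697052001953
17.7
```

View pics/end.png

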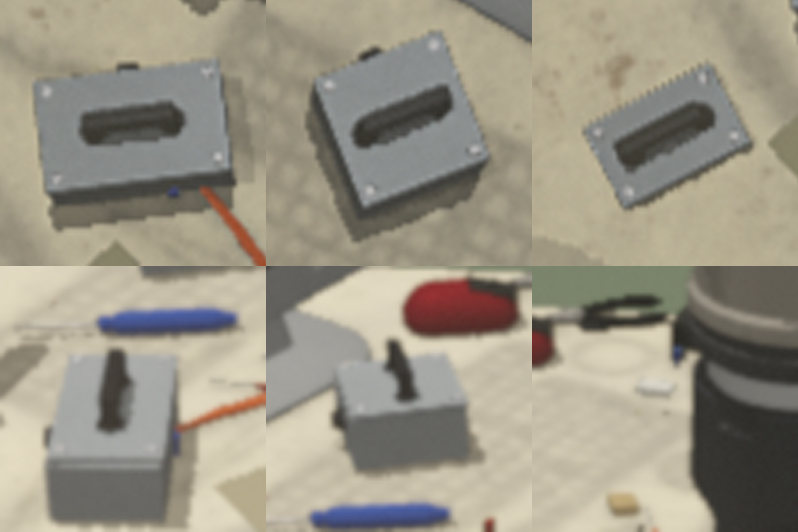

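View pics/top_end.png

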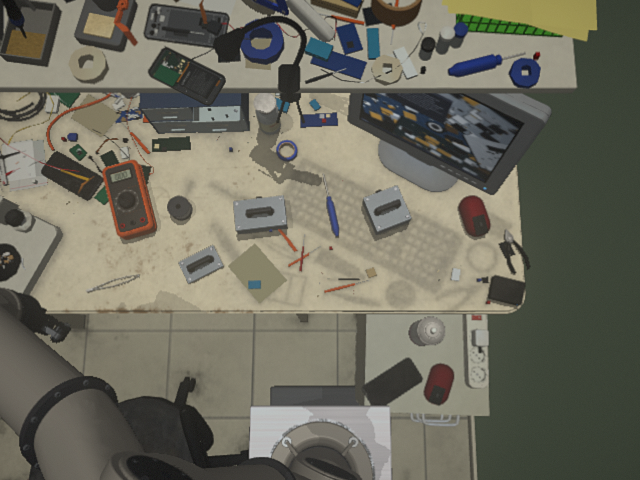

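Both lids sit concentric with their housings, with offsets under 1 mm. Seams look even, and the odd lid, driver, spool and mouse haven't moved. Handing in.

```bash
python3 -c "
from station import workorder
print(workorder.hand_in())"
```

```text
the job is handed in; nothing more can be done
None
```

Both housings are closed: the square lid is on the square housing and the oblong lid on the oblong one. Both lids were released, the arm was pulled back clear, and the job was handed in at about 17.7 s of the 64 s allowed.

- **Seating:** each lid went in without side contact and met its housing at the expected height, about 39 mm. Contact force was 4 to 6 N.
- **Position:** in the final top view, each lid centre is within 0.8 mm and 0.3° of where I first measured its housing. The side view shows both lids flush.
- **Left alone:** the odd lid measures in the same place as before. The screwdriver, spool and mouse look unmoved in the pictures.

**Disagreements:** the side camera read about 1.5 px (about 3 mm) off from the top camera throughout. While I held the square lid over its housing, edge fits in the side view hinted at a 3–4 mm sideways error. I trusted the top camera, and the free entry bore that out. The final measurement of the oblong lid's short side came out 1.2 mm too large, 73.2 mm instead of 72 mm. I put that down to part of the housing wall being counted with it.

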